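# Stand the fallen pressure head up in its lane and lock the row

## Task

One of the three wear-tester pressure heads has fallen over in its lane. Tip it up onto its blue disc without lifting it out of the lane, slide it along until its disc touches the disc of the head standing at the end stop, then swing the orange keeper bar fully shut across the lane behind it. Leave the two standing heads, the beaker and the jar where they are, and let nothing else fall.

Things in the scene. Friction and masses are not known exactly. Their poses are not given: they have to be found in the camera images.
- lane: Fixed lane on the table: aluminium floor 120 x 550 mm, white side rails. Origin: centre of its underside. Own y = along the lane to the end stop, own x = across, away from the robot. Lane floor at z = 5 mm; inside x = -52 to +52 mm; rails 8 mm thick, tops at z = 30 mm. End stop: inner face at y = +260 mm, top at z = 50 mm; the other end has a 30 mm high wall at y = -263 mm.
- head: The fallen pressure head, loose, about 0.6 kg, most of it in the disc. Origin: centre of the flat underside of the blue disc; own z = its axis, towards the knob, up when it stands. Starts lying along the lane, knob towards the end stop and down on the lane floor, disc on its edge, leaning 25 degrees towards the knob: top edge 92 mm above the table. Shape: see head_stop.
- head_center (a point): Point on the fallen head's axis half-way up, 47 mm above its underside. Pushing the disc's top edge (knob-side face, above the hub) away from the end stop rolls the head over its lower edge; past balance it drops onto its underside by itself, its origin then about 50 mm farther from the end stop, where there is room. Centre of mass: 18 mm above its underside.
- head_stop: Standing head, loose, its disc against the end stop. Origin: centre of the underside of its disc. All three heads, from the underside up: blue disc 96 mm diameter, 16 mm thick; steel hub 36 mm diameter, 16 to 41 mm; steel shaft 16 mm diameter, 41 to 72 mm; black knob 24 mm diameter, 72 to 94 mm. Heads whose discs touch have origins 96 mm apart.
- head_open: Standing pressure head, same shape, loose, in the part of the lane away from the end stop. Origin: centre of the underside of its disc. To be left alone.
- keeper (a joint): Orange keeper bar, hinged about a vertical axis beside the robot-side rail, swinging above the rails. 0 = shut, straight across the lane against a dark catch on the far rail; grows as it opens, clockwise seen from above: 1.57 rad = along the lane away from the end stop, more = towards the robot. Starts open; light friction (0.06 N m), stays where left, stops hard at 0 and 2.2 rad.
- lane_gate (a point): Point on the hinge axis of the keeper bar, 42 mm above the table; in the lane's own frame at x = -71 mm, y = +87 mm. Its axes are those of the lane.
- keeper_post (a point): Centre of the upright orange post at the bar's free end, to push or hold: 16 mm diameter, top 85 mm above the table; this point is 65 mm above the table, 125 mm from the hinge axis. The bar is 12 mm wide, 37 to 47 mm above the table. Shut, it passes over the disc of the head slid home, about 28 mm behind that head's axis.
- beaker: Glass beaker (bystander), 70 mm diameter, 85 mm tall, standing loose on the table beyond the lane. Origin: centre of its underside.
- jar: Brown sample jar with white cap (bystander), 64 mm diameter, 80 mm tall, standing loose on the table beyond the lane. Origin: centre of its underside.
Things that resemble listed ones, but are neither listed nor needed, are in the scene too. Leave any yellow look-alike of the head alone.

How it is judged:
By the outcome, as a careful person would: the job done as asked, in the order asked, and still so for the second after the job is handed in, with the robot touching nothing.
It also fails if it takes over 70 s, if anything falls off the work surface, if the arm or the gripper's body presses on something with over 40 N, if the wrist force passes 120 N, or if a joint passes its speed limit or range.

## Robot

A 6-joint arm with a two-finger parallel gripper is mounted at the origin on the work surface. World frame = base frame: x ahead of the robot, y to its left, z up, the work surface at z = 0. Lengths are in m, angles in degrees, forces in N, time in s.
With the tool pointing down it reaches from about 0.275 to 0.85 m from the base axis. Payload 19 kg.
Tool frame: the origin (TCP) lies on the centre line of the jaws, within the pads' length; the fingertips stand 17 mm ahead of it and the grasp point (between the pads) lies 2 mm behind it; z points along the fingers, x is the direction in which the jaws open and shut, and the axes are right-handed (so a half turn about z gives the same grasp; the last joint's range is limited). The gripper opens to 85 mm and grips with 20 to 120 N. Pads are 22 mm wide; open, the fingers measure 114 mm over their backs; the gripper's body (76 mm by 85 mm) begins 54 mm behind the grasp point. The pads swing forward as they close: fully open they stand 13 mm farther back than shut.
Start: joints at [69.672, 8.623, 82.357, -0, 89.026, -7.678], TCP at [0.126, 0.561, 0.248] pointing down, gripper open.
Joint ranges: [-160.23, 160.23], [-39.13, 120.54], [6.94, 153.29], [-79.49, 259.48], [9.18, 160.14], [-161.06, 161.06]. Speed limits (degrees/s): [108.29, 108.29, 127.2, 172.46, 172.46, 172.46].

## Interface

Orientations are given as a 3x3 rotation matrix whose columns are the frame's x, y, z axes.
In Python, from station import sensors, cams, manip gives the robot as it stands.
- The arm moves only by the shell command python3 -m pendant 'ROWS' [FORCE]. ROWS is JSON, a list of rows, each a list of 3 entries, a list of its own where there are three numbers: the turn, a rotation vector about the world's x, y, z in degrees, then the shift along the world's x, y, z in m, then the finger opening in m, from 0 to 0.0854. A call has 1 to 8 rows; each row is the pose to reach, as a shift and turn from the pose measured when the call began; what a row does not reach only later rows make up. A row lasts 1/10 s, in which the tool goes at most 50 mm and 8.59 degrees, less where a joint would pass 70% of its speed; a pose out of reach is approached as far as the arm can. A call with a gripper value outside its range is refused whole. The fingers move at their own pace and stop on an object; FORCE is the grip in N (left out, the last holds). Time passes only in rows, so rows that repeat a pose let the fingers close. It gives the time, the measured TCP pose, the force and the opening at its end, in the units of the state.
- sensors.get_state(): the state, without advancing time (a new reading comes with each control period).
- cams.read_camera(name): name is "scene" or "top" or "wrist"; returns the picture (420x560x3 uint8, blue, green, red); there is no depth.
- cams.camera_info(name): a dict with "K" (3x3 intrinsics, pixels), "rvec" (rotation vector, rad) and "tvec" (3), from world to camera coordinates, as OpenCV has them. Camera axes: x right, y down, z forward; pixel columns grow to the right and rows downward; lengths in m; the calibration is good to about 2 mm. A picture is of the moment at which its call begins: read the wrist's pose just before it. camera_info takes no time and is no camera call; for the wrist camera it gives the pose at the moment of the call.
- manip.job_done(): hands the job in, once; it reports no verdict.
The state is a dict: "time_s": time; "q": joint angles; "dq": joint speeds; "tau": joint torques, N m; "ee_pos": TCP position; "eef_rot": TCP orientation; "contact_force": force on the tool from outside, world axes, zero at the start; "moment": the same for the moment, N m; "gripper_width": opening from 0.0 (shut) to 1.0 (fully open).
Only numpy, scipy, OpenCV 4.12 (cv2) and the standard library are available. Lean on these libraries where they do the work, as an engineer would, in place of code of your own. Each camera call takes 0.05 s, during which the arm holds its last target.

## Working session

There is one attempt and no reset: what is moved stays moved. The work goes in short steps, Python scripts to look and compute and a shell command to move; the robot and the scene stay as the last step left them, time stands still between calls to the robot, and variables do not carry over. Pictures are saved under pics/ and viewed, and the job is handed in when it is done.

```bash
ls; mkdir -p pics; python3 - <<'E'
from station import sensors,cams,manip
import cv2
s=sensors.get_state();print(s['time_s'],s['ee_pos'],s['eef_rot'],s['gripper_width'])
for n in ("scene","top"):
    cv2.imwrite(f"pics/{n}0.png",cams.read_camera(n)); print(n,cams.camera_info(n))
E
```

```text
pics
0.0 [0.12588903 0.56082859 0.2476973 ] [[ 2.18972729e-01  9.75730909e-01 -3.70400608e-04]
 [ 9.75730299e-01 -2.18973009e-01 -1.09739479e-03]
 [-1.15186975e-03 -1.21111564e-04 -9.99999329e-01]] 0.9983281760695111
scene {'K': array([[497.44605518,   0.        , 279.40375158],
       [  0.        , 497.44605518, 209.58083966],
       [  0.        ,   0.        ,   1.        ]]), 'rvec': array([ 0.65091652,  2.55539455, -1.24835881]), 'tvec': array([ 0.55884597, -0.1488409 ,  1.26279852])}
top {'K': array([[399.64861718,   0.        , 278.19367518],
       [  0.        , 399.64861718, 207.86207754],
       [  0.        ,   0.        ,   1.        ]]), 'rvec': array([ 2.19304078, -2.18243221,  0.10207997]), 'tvec': array([-0.00544518,  0.61530778,  0.95669254])}
```

View pics/scene0.png

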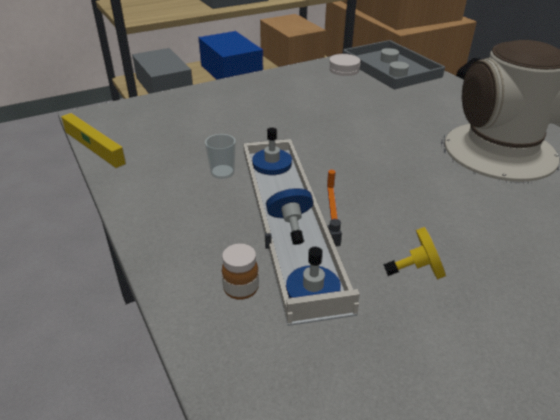

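View pics/top0.png

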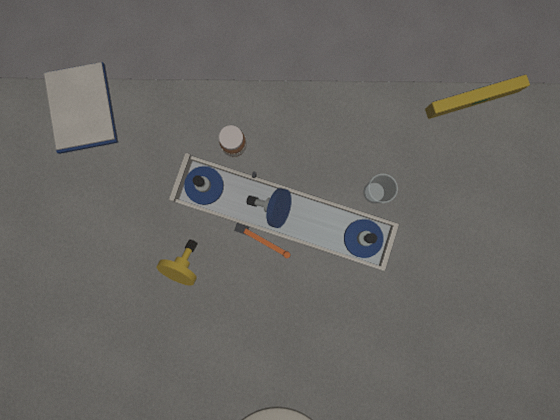

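```bash
cat > h.py <<'E'
import numpy as np,cv2
from station import sensors,cams,manip
def cast(n,uv,z,info=None):
    i=info or cams.camera_info(n);R=cv2.Rodrigues(i['rvec'])[0];t=i['tvec']
    p=cv2.undistortPoints(np.array(uv,float).reshape(-1,1,2),i['K'],None).reshape(-1,2)
    d=np.c_[p,np.ones(len(p))]@R; c=-R.T@t
    return c+d*((z-c[2])/d[:,2])[:,None]
def proj(n,P,info=None):
    i=info or cams.camera_info(n)
    return cv2.projectPoints(np.array(P,float).reshape(-1,3),i['rvec'],i['tvec'],i['K'],None)[0].reshape(-1,2)
def ray(n,uv,info=None):
    a=cast(n,[uv],0,info)[0];b=cast(n,[uv],.1,info)[0];d=b-a;return a,d/np.linalg.norm(d)
E
python3 - <<'E'
import cv2
t=cv2.imread('pics/top0.png');c=t[140:280,150:410];cv2.imwrite('pics/topc.png',cv2.resize(c,None,fx=3,fy=3,interpolation=cv2.INTER_CUBIC))
t=cv2.imread('pics/scene0.png');c=t[110:330,180:380];cv2.imwrite('pics/scenec.png',cv2.resize(c,None,fx=2.7,fy=2.7,interpolation=cv2.INTER_CUBIC))
E
```

```text
(no output)
```

View pics/topc.png

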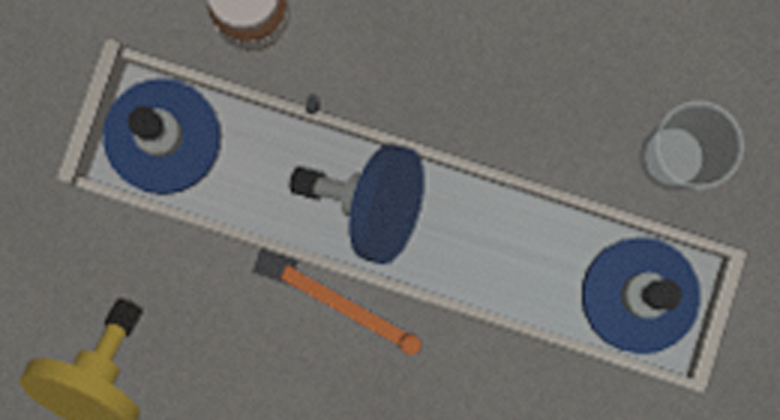

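View pics/scenec.png

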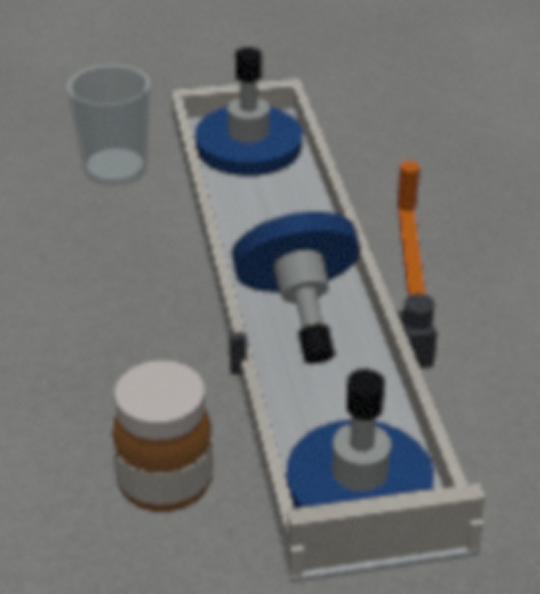

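```bash
cat > m.py <<'E'
from h import *
import sys
def blue(n,img):
    hsv=cv2.cvtColor(img,cv2.COLOR_BGR2HSV)
    m=cv2.inRange(hsv,(105,110,40),(125,255,255))
    cs,_=cv2.findContours(m,cv2.RETR_EXTERNAL,cv2.CHAIN_APPROX_NONE)
    return [c for c in cs if cv2.contourArea(c)>300]
if __name__=="__main__":
    f=lambda L:[(a/3+150,b/3+140) for a,b in L]
    S=cast('top',f([(112,40),(60,180)]),.05);E=cast('top',f([(745,252),(705,390)]),.03)
    print(S,E)
    a=S.mean(0)[:2];b=E.mean(0)[:2];y=(a-b);print('len',np.linalg.norm(y));y/=np.linalg.norm(y);x=np.array([y[1],-y[0]])
    print('yaw of y',np.degrees(np.arctan2(y[1],y[0])),'y',y,'x',x,'center',(a+b)/2)
    t=cv2.imread('pics/top0.png')
    for c in blue('top',t):
        e=cv2.fitEllipse(c);print(e,cast('top',[e[0]],.021)[0])
    hsv=cv2.cvtColor(t,cv2.COLOR_BGR2HSV);m=cv2.inRange(hsv,(3,150,80),(12,255,255))
    ys,xs=np.nonzero(m[225:262,235:295]);print('orange',xs.min()+235,xs.max()+235)
    print('post',cast('top',f([(411,343)]),.085))
E
python3 m.py
```

```text
[[0.74386829 0.21734282 0.05      ]
 [0.630707   0.25604583 0.05      ]] [[ 0.57691579 -0.29614006  0.03      ]
 [ 0.46542351 -0.26154822  0.03      ]]
len 0.5416411190209922
yaw of y 72.13990146212295 y [0.30669384 0.95180822] x [ 0.95180822 -0.30669384] center [ 0.60422865 -0.02107491]
((363.14013671875, 238.2716522216797), (36.80778121948242, 37.74479675292969), 112.00566864013672) [ 0.5418051  -0.21148113  0.021     ]
((203.40713500976562, 185.10330200195312), (36.42939376831055, 37.36809158325195), 102.16262817382812) [0.67093842 0.1823146  0.021     ]
orange 244 289
post [[ 0.50422838 -0.02217248  0.085     ]]
```

```bash
python3 - <<'E'
from h import *
C=np.array([.605,-.020]);y=np.array([.309,.951]);x=np.array([.951,-.309])
lane=lambda P:[((p[:2]-C)@x*1e3,(p[:2]-C)@y*1e3) for p in np.atleast_2d(P)]
t=cv2.imread('pics/top0.png');hsv=cv2.cvtColor(t,cv2.COLOR_BGR2HSV)
m=cv2.inRange(hsv,(100,80,20),(130,255,255));m[:150]=0
for c in cv2.findContours(m,cv2.RETR_EXTERNAL,cv2.CHAIN_APPROX_NONE)[0]:
    if cv2.contourArea(c)<200: continue
    e=cv2.fitEllipse(c);z=.021 if min(e[1])/max(e[1])>.9 else .055
    print(e,lane(cast('top',[e[0]],z)))
f=lambda L:[(a/3+150,b/3+140) for a,b in L]
print('knob',lane(cast('top',f([(303,181)]),.017)))
print('hinge',lane(cast('top',f([(275,264)]),.05)),'catch',lane(cast('top',f([(313,103)]),.045)),'post',lane(cast('top',f([(411,343)]),.085)))
# scene head stop: knob top
g=lambda L:[(a/2.7+180,b/2.7+110) for a,b in L]
print('scene stop knob top',lane(cast('scene',g([(366,378)]),.099)),'open',lane(cast('scene',g([(249,53)]),.099)),'fallen knob',lane(cast('scene',g([(317,344)]),.017)),'post',lane(cast('scene',g([(409,167)]),.085)))
print('top knobs',lane(cast('top',f([(143,121),(663,294)]),.099)))
print('scene rail inner far? stop top corners',lane(cast('scene',g([(290,522),(482,490)]),.05)),'end',lane(cast('scene',g([(175,93),(299,83)]),.03)))
print('jar,beaker', lane(cast('top',f([(243,5)]),.08)),lane(cast('top',f([(700,145)]),.085)))
E
```

```text
((363.12799072265625, 238.18984985351562), (37.04644012451172, 38.282752990722656), 116.74042510986328) [(np.float64(-0.7487388294392343), np.float64(-201.53784980334882))]
((278.2851257324219, 207.5184783935547), (21.33945083618164, 40.15255355834961), 14.971881866455078) [(np.float64(2.8064228310988275), np.float64(19.576143479912677))]
((203.3338623046875, 185.10952758789062), (36.87762451171875, 37.78230285644531), 107.32337951660156) [(np.float64(0.12079493484469642), np.float64(212.94226374669813))]
knob [(np.float64(1.5973237713287394), np.float64(89.69636690068702))]
hinge [(np.float64(-70.55078949787186), np.float64(87.00881360163072))] catch [(np.float64(61.843697374161906), np.float64(99.84662953105865))] post [(np.float64(-95.16250923501381), np.float64(-33.20446056840015))]
scene stop knob top [(np.float64(-0.42012563024991745), np.float64(212.8148331724159))] open [(np.float64(-1.6081125642322578), np.float64(-200.79749642484978))] fallen knob [(np.float64(-0.27994464964060994), np.float64(84.99018897540192))] post [(np.float64(-95.20039022568098), np.float64(-27.793076153509787))]
top knobs [(np.float64(0.5529727786539006), np.float64(212.49645989653106)), (np.float64(-0.5397598145149778), np.float64(-201.64600184953846))]
scene rail inner far? stop top corners [(np.float64(58.70898503225849), np.float64(275.0045847885871)), (np.float64(-60.667546537353736), np.float64(271.1697986047766))] end [(np.float64(55.873325162168896), np.float64(-263.0463162144435)), (np.float64(-58.88962614701526), np.float64(-260.83243139733827))]
jar,beaker [(np.float64(112.93149347791326), np.float64(172.8725798037143))] [(np.float64(119.38764643259489), np.float64(-198.21050613136518))]
```

```bash
python3 -m pendant '[[[0,0,-8],[0.035,-0.035,0],0.055],[[0,0,-16],[0.07,-0.07,0],0.055],[[0,0,-24],[0.105,-0.105,0],0.055],[[0,0,-32],[0.14,-0.14,0],0.055],[[0,0,-40],[0.175,-0.175,0],0.055],[[0,0,-48],[0.21,-0.21,0],0.055],[[0,0,-56],[0.245,-0.245,0],0.055],[[0,0,-64],[0.28,-0.28,0],0.055]]' 25
```

```text
time_s: 0.9
ee_pos: [0.4068, 0.2791, 0.2477]
eef_rot: [[0.974, 0.225, -0.001], [0.225, -0.974, -0.0], [-0.001, -0.0, -1.0]]
contact_force: [0.2, 2.1, -0.7]
gripper_width: 0.642
```

```bash
python3 -m pendant '[[[0,0,-5],[0.035,-0.035,0],0.055],[[0,0,-10],[0.07,-0.07,0],0.055],[[0,0,-15],[0.105,-0.105,0],0.055],[[0,0,-20],[0.14,-0.14,0],0.055],[[0,0,-26],[0.175,-0.18,0],0.055],[[0,0,-31],[0.21,-0.215,0],0.055],[[0,0,-31],[0.221,-0.228,0],0.055],[[0,0,-31],[0.221,-0.228,0],0.055]]'; python3 - <<'E'
from h import *
for n in ('wrist','scene'): cv2.imwrite(f'pics/{n}1.png',cams.read_camera(n))
E
```

```text
time_s: 1.7
ee_pos: [0.6289, 0.0489, 0.2464]
eef_rot: [[0.951, -0.311, -0.003], [-0.311, -0.951, 0.0], [-0.003, 0.0, -1.0]]
contact_force: [0.1, 0.6, -0.6]
gripper_width: 0.644
```

View pics/wrist1.png

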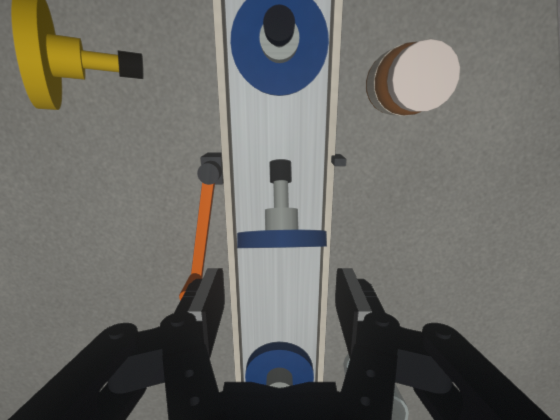

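View pics/scene1.png

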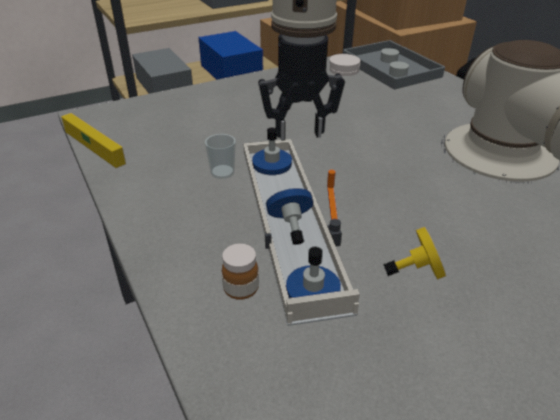

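```bash
python3 - <<'E'
from h import *
print(proj('scene',[[.629,.049,.2464],[.629,.049,.0]]))
C=np.array([.605,-.020]);y=np.array([.309,.951]);x=np.array([.951,-.309])
lane=lambda P:[(round((p[:2]-C)@x*1e3,1),round((p[:2]-C)@y*1e3,1)) for p in np.atleast_2d(P)]
i=cams.camera_info('wrist');print(-cv2.Rodrigues(i['rvec'])[0].T@i['tvec'])
print(lane(cast('wrist',[(280,172)],.02)),'edge',lane(cast('wrist',[(238,240),(326,239)],.055)),'far knob-side top edge',lane(cast('wrist',[(282,231)],.092)),lane(cast('wrist',[(282,248)],.099)))
print('stop knob',lane(cast('wrist',[(279,24)],.099)),'hinge',lane(cast('wrist',[(209,172)],.05)))
E
```

```text
[[298.69961964 129.92223236]
 [294.9966742  240.08515218]]
[0.65175076 0.13067268 0.37381497]
[(np.float64(-2.1), np.float64(89.0))] edge [(np.float64(-47.2), np.float64(21.9)), (np.float64(47.4), np.float64(23.1))] far knob-side top edge [(np.float64(-0.2), np.float64(46.9))] [(np.float64(-0.1), np.float64(32.5))]
stop knob [(np.float64(-3.0), np.float64(216.7))] hinge [(np.float64(-74.4), np.float64(94.8))]
```

```bash
python3 -m pendant '[[[0,0,0],[0,0.002,-0.045],0.055],[[0,0,0],[0,0.002,-0.09],0.055],[[0,0,0],[0,0.002,-0.13],0.055],[[0,0,0],[0,0.002,-0.156],0.055],[[0,0,0],[0,0.002,-0.156],0.055],[[0,0,0],[0,0.002,-0.156],0.055]]'; python3 - <<'E'
from h import *
for n in ('wrist','scene'): cv2.imwrite(f'pics/{n}2.png',cams.read_camera(n))
a=cv2.imread('pics/wrist2.png');b=cv2.imread('pics/scene2.png')[60:340,140:420]
cv2.imwrite('pics/c2.png',np.hstack([cv2.resize(a,(400,300)),cv2.resize(b,(400,400))[50:350]]))
E
```

```text
time_s: 2.4
ee_pos: [0.6274, 0.0542, 0.0925]
eef_rot: [[0.952, -0.307, -0.001], [-0.307, -0.952, 0.001], [-0.002, -0.0, -1.0]]
contact_force: [0.3, -0.5, 0.3]
gripper_width: 0.645
```

View pics/c2.png

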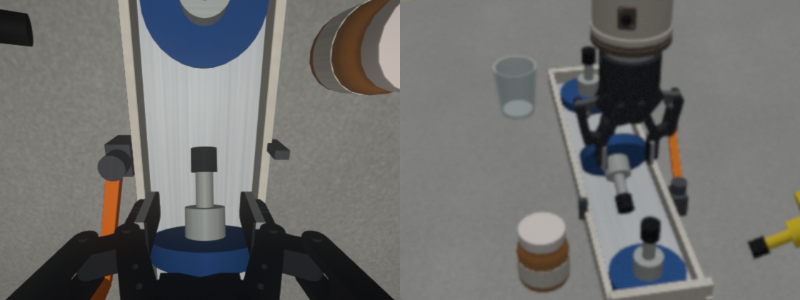

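```bash
python3 -m pendant '[[[0,0,0],[-0.0019,-0.0057,0],0.055],[[0,0,0],[-0.0037,-0.0114,0],0.055],[[0,0,0],[-0.0056,-0.0171,0],0.055],[[0,0,0],[-0.0074,-0.0228,0],0.055],[[0,0,0],[-0.0093,-0.0285,0],0.055],[[0,0,0],[-0.0111,-0.0342,0],0.055],[[0,0,0],[-0.013,-0.04,0],0.055],[[0,0,0],[-0.0148,-0.0457,0],0.055]]'; python3 - <<'E'
from h import *
for n in ('wrist','scene'): cv2.imwrite(f'pics/{n}3.png',cams.read_camera(n))
a=cv2.imread('pics/wrist3.png');b=cv2.imread('pics/scene3.png')[60:340,140:420]
cv2.imwrite('pics/c3.png',np.hstack([cv2.resize(a,(400,300)),cv2.resize(b,(400,400))[50:350]]))
E
```

```text
time_s: 3.3
ee_pos: [0.6135, 0.0085, 0.0955]
eef_rot: [[0.952, -0.308, 0.002], [-0.308, -0.952, 0.002], [0.001, -0.003, -1.0]]
contact_force: [-8.8, 9.9, 30.2]
gripper_width: 0.646
```

View pics/c3.png

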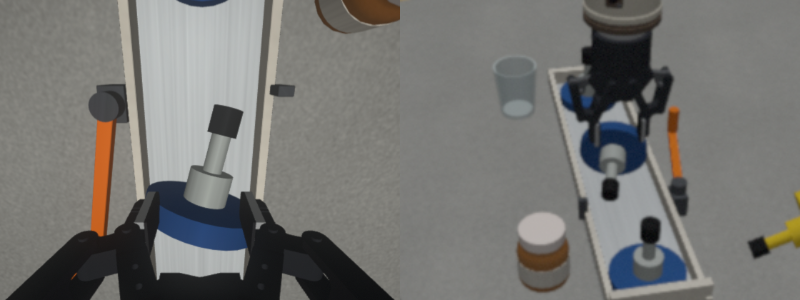

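View pics/wrist3.png

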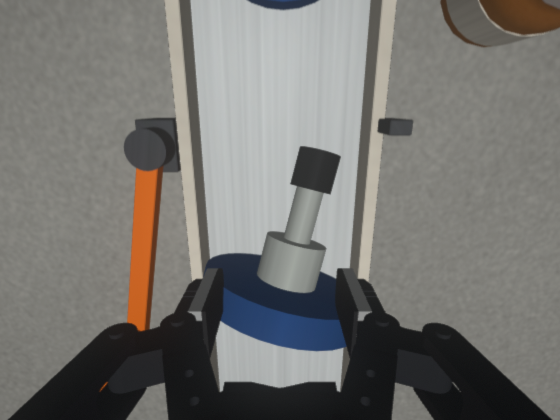

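```bash
python3 -c "
import cv2
t=cv2.imread('pics/scene3.png');cv2.imwrite('pics/s3.png',cv2.resize(t[60:280,220:400],None,fx=2.7,fy=2.7,interpolation=cv2.INTER_CUBIC))
from station import sensors
s=sensors.get_state();print(s['contact_force'],s['moment'])"
```

```text
[-6.6884722   8.05025141 26.98765418] [ 1.41044286  2.15234115 -0.29960991]
```

View pics/s3.png

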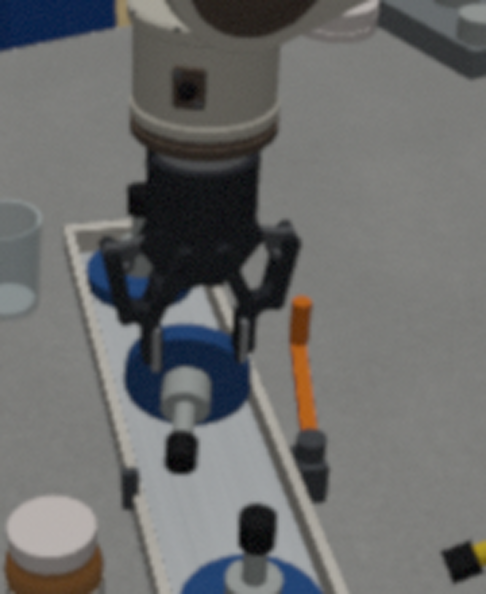

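```bash
python3 -m pendant '[[[0,0,0],[0,0,0.01],0.055],[[0,0,0],[0,0,0.025],0.055],[[0,0,0],[0.006,0.018,0.04],0.05],[[0,0,0],[0.014,0.043,0.045],0.047],[[0,0,0],[0.02,0.062,0.045],0.047],[[0,0,0],[0.02,0.062,0.045],0.047]]'; python3 - <<'E'
from h import *
for n in ('wrist','scene'): cv2.imwrite(f'pics/{n}4.png',cams.read_camera(n))
a=cv2.imread('pics/wrist4.png');b=cv2.imread('pics/scene4.png')[60:340,140:420]
cv2.imwrite('pics/c4.png',np.hstack([cv2.resize(a,(400,300)),cv2.resize(b,(400,400))[50:350]]))
E
```

```text
time_s: 4.0
ee_pos: [0.6341, 0.0718, 0.1416]
eef_rot: [[0.952, -0.306, 0.003], [-0.306, -0.952, 0.002], [0.003, -0.003, -1.0]]
contact_force: [-0.3, 0.1, 0.0]
gripper_width: 0.55
```

View pics/c4.png

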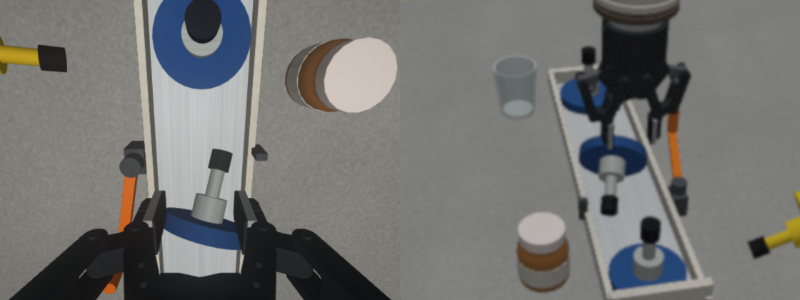

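View pics/wrist4.png

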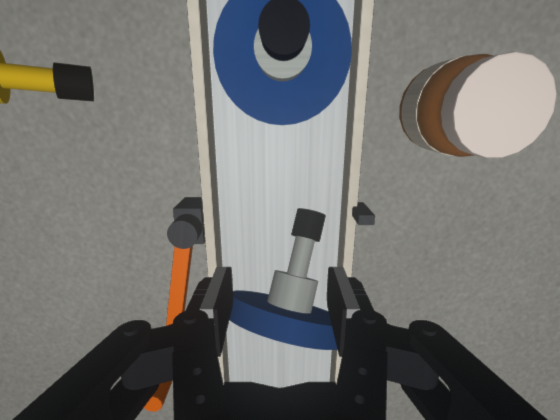

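```bash
cat >> h.py <<'E'
C=np.array([.605,-.020]);y=np.array([.309,.951]);x=np.array([.951,-.309])
lane=lambda P:[(round((p[:2]-C)@x*1e3,1),round((p[:2]-C)@y*1e3,1)) for p in np.atleast_2d(P)]
def tri(n1,p1,n2,p2):
    a,d=ray(n1,p1);b,e=ray(n2,p2)
    s=np.linalg.lstsq(np.c_[d,-e],b-a,rcond=None)[0];P=a+s[0]*d;Q=b+s[1]*e
    M=(P+Q)/2;return lane(M),round(M[2]*1e3,1),round(np.linalg.norm(P-Q)*1e3,1)
E
python3 - <<'E'
from h import *
t=cv2.imread('pics/scene4.png');cv2.imwrite('pics/s4.png',cv2.resize(t[140:260,230:350],None,fx=5,fy=5,interpolation=cv2.INTER_CUBIC))
print(lane(cast('wrist',[(309,223)],.02)),lane(cast('wrist',[(292,308),(232,292),(335,320)],.055)))
E
```

```text
[(np.float64(22.2), np.float64(87.2))] [(np.float64(7.6), np.float64(29.8)), (np.float64(-38.2), np.float64(44.0)), (np.float64(41.6), np.float64(18.8))]
```

View pics/s4.png

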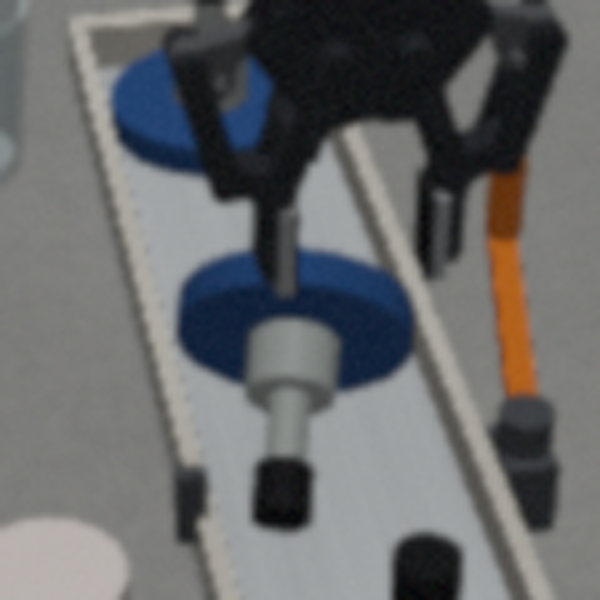

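```bash
python3 - <<'E'
from h import *
f=lambda a,b:(a/5+230,b/5+140)
print('knob',tri('scene',f(283,495),'wrist',(309,223)))
print('hub/shaft junction',tri('scene',f(290,390),'wrist',(296,276)))
print('left rim ext',tri('scene',f(412,325),'wrist',(232,292)))
E
```

```text
knob ([(np.float64(22.0), np.float64(86.7))], np.float64(18.0), np.float64(0.9))
hub/shaft junction ([(np.float64(11.3), np.float64(48.3))], np.float64(38.1), np.float64(0.0))
left rim ext ([(np.float64(-36.4), np.float64(50.7))], np.float64(65.7), np.float64(0.1))
```

```bash
python3 -m pendant '[[[0,0,-7],[0.004,-0.016,0],0.05],[[0,0,-15],[0.0083,-0.032,0],0.05],[[0,0,-15],[0.0083,-0.032,0],0.05],[[0,0,-15],[0.0083,-0.032,-0.02],0.05],[[0,0,-15],[0.0083,-0.032,-0.045],0.05],[[0,0,-15],[0.0083,-0.032,-0.068],0.05],[[0,0,-15],[0.0083,-0.032,-0.068],0.05]]'; python3 - <<'E'
from h import *
for n in ('wrist','scene'): cv2.imwrite(f'pics/{n}5.png',cams.read_camera(n))
a=cv2.imread('pics/wrist5.png');b=cv2.imread('pics/scene5.png')[60:340,140:420]
cv2.imwrite('pics/c5.png',np.hstack([cv2.resize(a,(400,300)),cv2.resize(b,(400,400))[50:350]]))
E
```

```text
time_s: 4.8
ee_pos: [0.64, 0.0377, 0.0702]
eef_rot: [[0.841, -0.541, -0.002], [-0.541, -0.841, 0.001], [-0.002, 0.0, -1.0]]
contact_force: [0.7, -0.2, 0.1]
gripper_width: 0.589
```

View pics/c5.png

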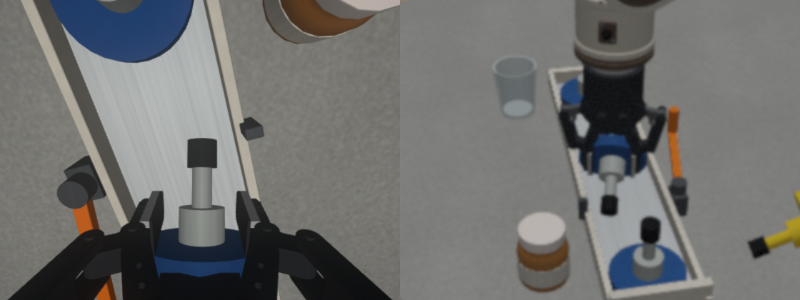

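```bash
python3 -m pendant '[[[0,0,1],[-0.003,-0.0054,0],0.05],[[0,0,2],[-0.006,-0.0108,0],0.05],[[0,0,4],[-0.009,-0.0162,0],0.05],[[0,0,6],[-0.012,-0.0216,0],0.05],[[0,0,8],[-0.015,-0.027,0],0.05]]'; python3 - <<'E'
from h import *
for n in ('wrist','scene'): cv2.imwrite(f'pics/{n}6.png',cams.read_camera(n))
a=cv2.imread('pics/wrist6.png');b=cv2.imread('pics/scene6.png')[60:340,140:420]
cv2.imwrite('pics/c6.png',np.hstack([cv2.resize(a,(400,300)),cv2.resize(b,(400,400))[50:350]]))
E
```

```text
time_s: 5.4
ee_pos: [0.6267, 0.01, 0.0747]
eef_rot: [[0.909, -0.418, 0.004], [-0.418, -0.909, 0.001], [0.003, -0.003, -1.0]]
contact_force: [0.2, 0.8, 0.2]
gripper_width: 0.583
```

View pics/c6.png

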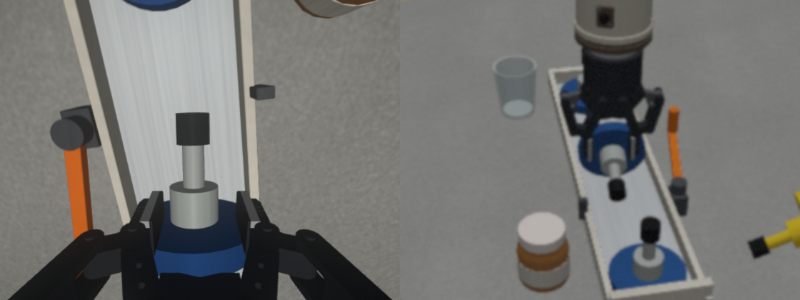

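```bash
python3 -m pendant '[[[0,0,1],[-0.0035,-0.0055,0],0.05],[[0,0,2],[-0.007,-0.011,0],0.05],[[0,0,4],[-0.0105,-0.0165,0],0.05],[[0,0,6],[-0.014,-0.022,0],0.05],[[0,0,6.5],[-0.017,-0.0275,0],0.05]]'; python3 - <<'E'
from h import *
for n in ('wrist','scene'): cv2.imwrite(f'pics/{n}7.png',cams.read_camera(n))
a=cv2.imread('pics/wrist7.png');b=cv2.imread('pics/scene7.png')[60:340,140:420]
cv2.imwrite('pics/c7.png',np.hstack([cv2.resize(a,(400,300)),cv2.resize(b,(400,400))[50:350]]))
E
```

```text
time_s: 6.0
ee_pos: [0.6093, -0.0183, 0.0747]
eef_rot: [[0.95, -0.312, 0.003], [-0.312, -0.95, 0.001], [0.003, -0.002, -1.0]]
contact_force: [0.5, -0.5, 0.3]
gripper_width: 0.582
```

View pics/c7.png

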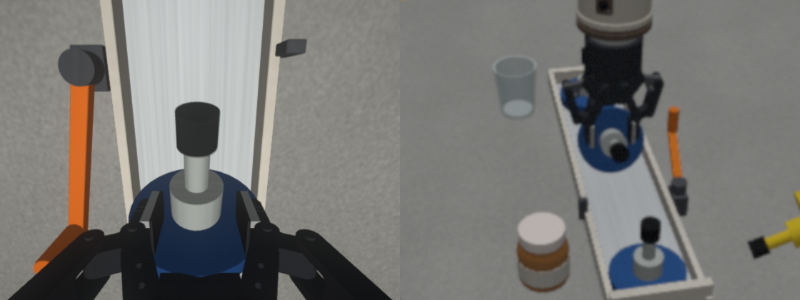

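```bash
python3 -m pendant '[[[0,0,0],[-0.002,-0.006,0],0.05],[[0,0,0],[-0.004,-0.012,0],0.05],[[0,0,0],[-0.006,-0.018,0],0.05],[[0,0,0],[-0.007,-0.022,0],0.05],[[0,0,0],[-0.007,-0.022,0],0.05],[[0,0,0],[-0.007,-0.022,0],0.05]]'; python3 - <<'E'
from h import *
for n in ('wrist','scene'): cv2.imwrite(f'pics/{n}8.png',cams.read_camera(n))
a=cv2.imread('pics/wrist8.png');b=cv2.imread('pics/scene8.png')[60:340,140:420]
cv2.imwrite('pics/c8.png',np.hstack([cv2.resize(a,(400,300)),cv2.resize(b,(400,400))[50:350]]))
E
```

```text
time_s: 6.7
ee_pos: [0.6023, -0.0405, 0.0747]
eef_rot: [[0.949, -0.315, 0.003], [-0.315, -0.949, 0.001], [0.003, -0.002, -1.0]]
contact_force: [0.1, -0.0, 0.1]
gripper_width: 0.588
```

View pics/c8.png

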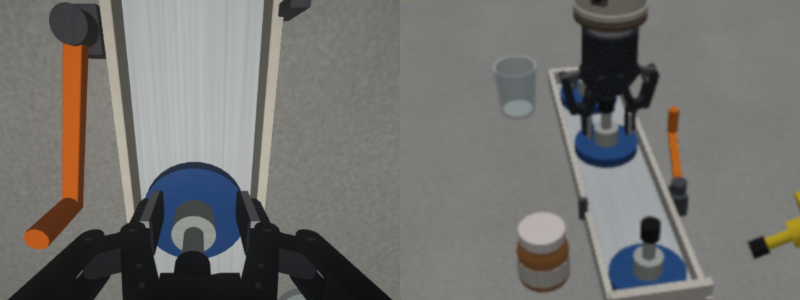

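View pics/wrist8.png

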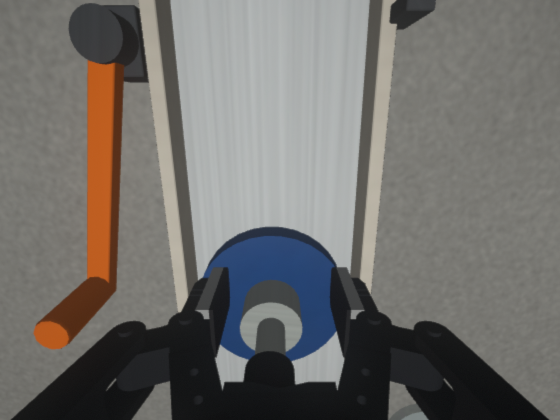

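```bash
python3 - <<'E'
from h import *
t=cv2.imread('pics/scene8.png');cv2.imwrite('pics/s8.png',cv2.resize(t[100:220,230:350],None,fx=5,fy=5,interpolation=cv2.INTER_CUBIC))
E
```

View pics/s8.png

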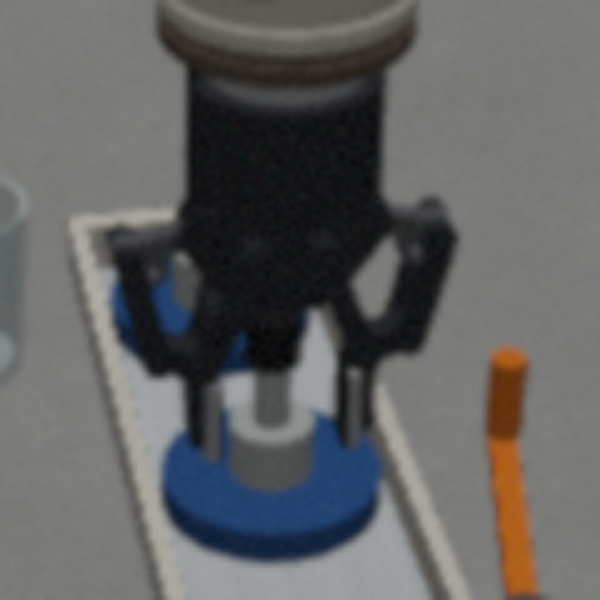

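```bash
python3 - <<'E'
from h import *
f=lambda a,b:(a/5+230,b/5+100)
print('TCP',lane(sensors.get_state()['ee_pos'][:2]))
print('hubtop wrist',lane(cast('wrist',[(271,327)],.046)),'scene',lane(cast('scene',[f(271,422)],.046)))
print('hub base wrist ~far edge disc top',lane(cast('wrist',[(271,235)],.021)),'left/right disc scene',lane(cast('scene',[f(163,475),f(380,475)],.021)),'near',lane(cast('scene',[f(270,528)],.021)))
E
```

```text
TCP [(np.float64(3.7), np.float64(-20.2))]
hubtop wrist [(np.float64(-3.0), np.float64(-57.8))] scene [(np.float64(-1.5), np.float64(-55.5))]
hub base wrist ~far edge disc top [(np.float64(-2.9), np.float64(-10.6))] left/right disc scene [(np.float64(44.8), np.float64(-59.8)), (np.float64(-47.3), np.float64(-43.1))] near [(np.float64(6.7), np.float64(-14.6))]
```

```bash
python3 -m pendant '[[[0,0,0],[-0.007,-0.011,0],0.055],[[0,0,0],[-0.012,-0.022,0],0.055],[[0,0,0],[-0.0168,-0.0332,0],0.055],[[0,0,0],[-0.0168,-0.0332,0],0.055],[[0,0,0],[-0.0168,-0.0332,-0.012],0.055],[[0,0,0],[-0.0168,-0.0332,-0.024],0.055],[[0,0,0],[-0.0168,-0.0332,-0.024],0.055]]'; python3 - <<'E'
from h import *
for n in ('wrist','scene'): cv2.imwrite(f'pics/{n}9.png',cams.read_camera(n))
a=cv2.imread('pics/wrist9.png');b=cv2.imread('pics/scene9.png')[100:220,230:350]
cv2.imwrite('pics/c9.png',np.hstack([cv2.resize(a,(400,300)),cv2.resize(b,(400,400),interpolation=cv2.INTER_CUBIC)[100:400]]))
E
```

```text
time_s: 7.5
ee_pos: [0.5845, -0.073, 0.0481]
eef_rot: [[0.949, -0.314, -0.0], [-0.314, -0.949, 0.002], [-0.001, -0.002, -1.0]]
contact_force: [0.2, 0.1, -0.9]
gripper_width: 0.641
```

View pics/c9.png

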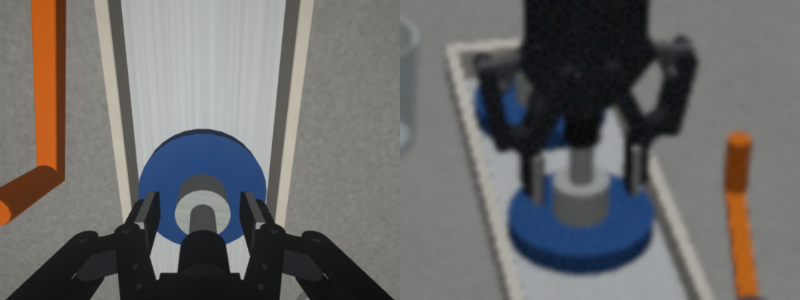

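```bash
python3 -m pendant '[[[0,0,0],[0,0,0.001],0.044],[[0,0,0],[0,0,0.001],0.038],[[0,0,0],[0,0,0.001],0.030],[[0,0,0],[0,0,0.001],0.030],[[0,0,0],[0,0,0.001],0.030],[[0,0,0],[0,0,0.001],0.030]]' 25; python3 - <<'E'
from h import *
s=sensors.get_state();print('TCP',lane(s['ee_pos'][:2]),s['contact_force'],s['gripper_width'])
for n in ('wrist','scene'): cv2.imwrite(f'pics/{n}10.png',cams.read_camera(n))
a=cv2.imread('pics/wrist10.png');b=cv2.imread('pics/scene10.png')[100:220,230:350]
cv2.imwrite('pics/c10.png',np.hstack([cv2.resize(a,(400,300)),cv2.resize(b,(400,400),interpolation=cv2.INTER_CUBIC)[100:400]]))
E
```

```text
time_s: 8.2
ee_pos: [0.5857, -0.0731, 0.0516]
eef_rot: [[0.949, -0.314, 0.003], [-0.314, -0.949, 0.001], [0.003, -0.002, -1.0]]
contact_force: [0.4, 1.0, 5.0]
gripper_width: 0.405
TCP [(np.float64(-2.0), np.float64(-56.5))] [0.4292429  1.03516166 5.0210732 ] 0.4046246349488105
```

View pics/c10.png

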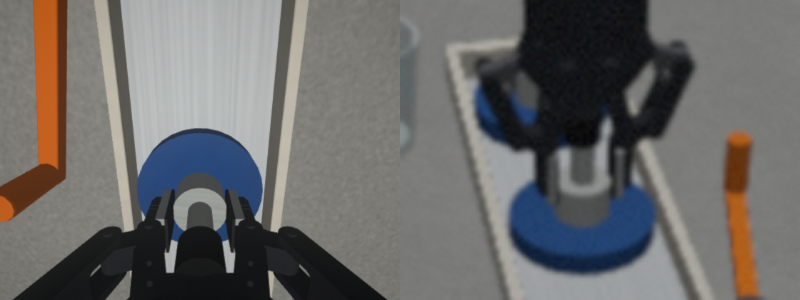

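```bash
python3 -m pendant '[[[0,0,0],[0.004,0.012,-0.001],0.03],[[0,0,0],[0.0102,0.031,-0.001],0.03],[[0,0,0],[0.0164,0.05,-0.001],0.03],[[0,0,0],[0.0226,0.069,-0.001],0.03],[[0,0,0],[0.0288,0.088,-0.001],0.03],[[0,0,0],[0.035,0.107,-0.001],0.03],[[0,0,0],[0.041,0.121,-0.001],0.03],[[0,0,0],[0.041,0.121,-0.001],0.03]]'; python3 - <<'E'
from h import *
s=sensors.get_state();print('TCP',lane(s['ee_pos'][:2]),s['contact_force'],s['gripper_width'])
for n in ('wrist','scene'): cv2.imwrite(f'pics/{n}11.png',cams.read_camera(n))
a=cv2.imread('pics/wrist11.png');b=cv2.imread('pics/scene11.png')[140:310,240:410]
cv2.imwrite('pics/c11.png',np.hstack([cv2.resize(a,(400,300)),cv2.resize(b,(400,400),interpolation=cv2.INTER_CUBIC)[100:400]]))
E
```

```text
time_s: 9.1
ee_pos: [0.6278, 0.0495, 0.0515]
eef_rot: [[0.95, -0.313, 0.005], [-0.313, -0.95, 0.002], [0.005, -0.003, -1.0]]
contact_force: [2.4, 8.2, 9.3]
gripper_width: 0.407
TCP [(np.float64(0.2), np.float64(73.1))] [2.37850673 8.24740598 9.29995456] 0.40695348377637064
```

View pics/c11.png

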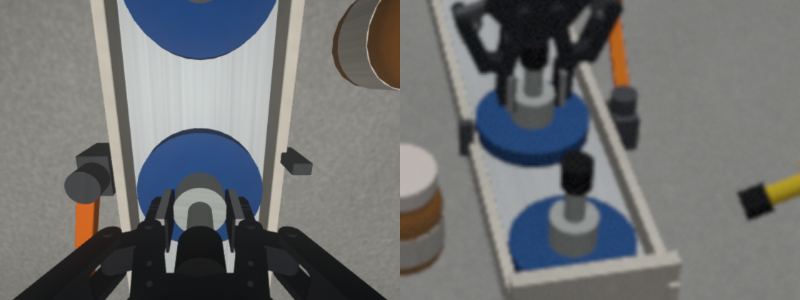

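```bash
python3 - <<'E'
from h import *
a=cv2.imread('pics/wrist11.png')
hsv=cv2.cvtColor(a,cv2.COLOR_BGR2HSV)
m=cv2.inRange(hsv,(100,80,20),(130,255,255))
c=m[:,270:290].mean(1);r=np.nonzero(c>127)[0];print([ (g[0],g[-1]) for g in np.split(r,np.nonzero(np.diff(r)>1)[0]+1)])
E
```

```text
[(np.int64(4), np.int64(82)), (np.int64(181), np.int64(241))]
```

```bash
python3 - <<'E'
from h import *
i=cams.camera_info('wrist');print(lane((-cv2.Rodrigues(i['rvec'])[0].T@i['tvec'])[:2]))
for z in (.005,.021): print(z,lane(cast('wrist',[(280,82.5),(280,181),(280,185)],z)))
E
```

```text
[(np.float64(-1.8), np.float64(155.1))]
0.005 [(np.float64(-0.6), np.float64(167.3)), (np.float64(-0.8), np.float64(117.2)), (np.float64(-0.8), np.float64(114.9))]
0.021 [(np.float64(-0.7), np.float64(166.2)), (np.float64(-0.9), np.float64(120.7)), (np.float64(-0.9), np.float64(118.6))]
```

```bash
python3 -m pendant '[[[0,0,0],[0.004,0.012,0],0.03],[[0,0,0],[0.0075,0.023,0],0.03],[[0,0,0],[0.0105,0.032,0],0.03],[[0,0,0],[0.0121,0.037,0],0.03],[[0,0,0],[0.013,0.04,0],0.03],[[0,0,0],[0.0134,0.041,0],0.03],[[0,0,0],[0.0134,0.041,0],0.03]]'; python3 - <<'E'
from h import *
s=sensors.get_state();print('TCP',lane(s['ee_pos'][:2]),s['contact_force'],s['gripper_width'])
for n in ('wrist','scene'): cv2.imwrite(f'pics/{n}12.png',cams.read_camera(n))
a=cv2.imread('pics/wrist12.png');b=cv2.imread('pics/scene12.png')[140:310,240:410]
cv2.imwrite('pics/c12.png',np.hstack([cv2.resize(a,(400,300)),cv2.resize(b,(400,400),interpolation=cv2.INTER_CUBIC)[100:400]]))
E
```

```text
time_s: 9.9
ee_pos: [0.6411, 0.0902, 0.0516]
eef_rot: [[0.95, -0.313, 0.006], [-0.313, -0.95, 0.003], [0.005, -0.004, -1.0]]
contact_force: [-1.0, -2.4, 3.9]
gripper_width: 0.411
TCP [(np.float64(0.2), np.float64(116.0))] [-1.03726572 -2.44800895  3.89675166] 0.41135946888368236
```

View pics/c12.png

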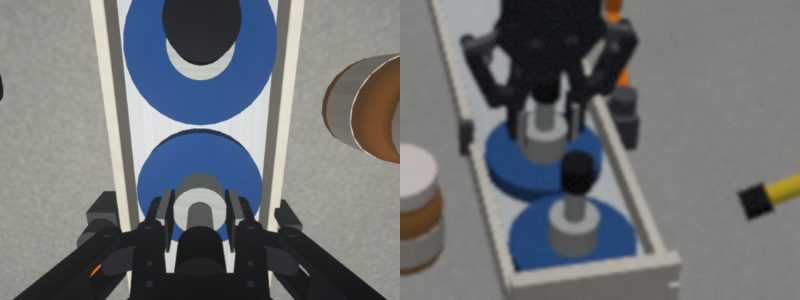

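```bash
python3 -m pendant '[[[0,0,0],[0.0005,0.0015,0],0.03],[[0,0,0],[0.001,0.003,0],0.03],[[0,0,0],[0.0014,0.0043,0],0.03],[[0,0,0],[0.0014,0.0043,0],0.03]]'; python3 - <<'E'
from h import *
s=sensors.get_state();print('TCP',lane(s['ee_pos'][:2]),s['contact_force'],s['gripper_width'])
for n in ('wrist',): cv2.imwrite(f'pics/{n}13.png',cams.read_camera(n))
a=cv2.imread('pics/wrist13.png')
cv2.imwrite('pics/c13.png',cv2.resize(a[120:240,200:360],None,fx=4,fy=4,interpolation=cv2.INTER_CUBIC))
E
```

```text
time_s: 10.4
ee_pos: [0.6425, 0.0945, 0.0516]
eef_rot: [[0.95, -0.313, 0.006], [-0.313, -0.95, 0.003], [0.005, -0.004, -1.0]]
contact_force: [-0.3, -3.2, 2.8]
gripper_width: 0.406
TCP [(np.float64(0.3), np.float64(120.4))] [-0.31895282 -3.18309675  2.83977145] 0.40592210271264423
```

View pics/c13.png

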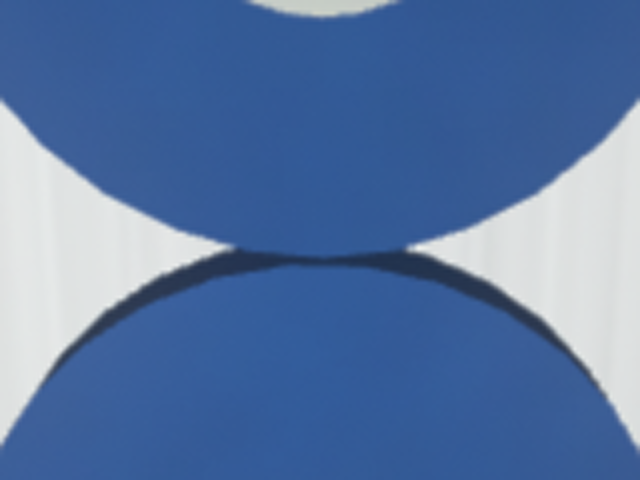

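```bash
python3 -m pendant '[[[0,0,0],[0.0003,0.001,0],0.03],[[0,0,0],[0.0006,0.002,0],0.03],[[0,0,0],[0.001,0.003,0],0.03],[[0,0,0],[0.001,0.003,0],0.03]]'; python3 - <<'E'
from h import *
s=sensors.get_state();print('TCP',lane(s['ee_pos'][:2]),s['contact_force'],s['gripper_width'])
for n in ('wrist',): cv2.imwrite(f'pics/{n}14.png',cams.read_camera(n))
a=cv2.imread('pics/wrist14.png')
cv2.imwrite('pics/c14.png',cv2.resize(a[120:240,200:360],None,fx=4,fy=4,interpolation=cv2.INTER_CUBIC))
E
```

```text
time_s: 10.85
ee_pos: [0.6434, 0.0969, 0.0516]
eef_rot: [[0.95, -0.313, 0.005], [-0.313, -0.95, 0.002], [0.005, -0.004, -1.0]]
contact_force: [-2.2, -8.6, 4.3]
gripper_width: 0.408
TCP [(np.float64(0.4), np.float64(123.0))] [-2.19293045 -8.55927045  4.26021429] 0.4084821162925781
```

View pics/c14.png

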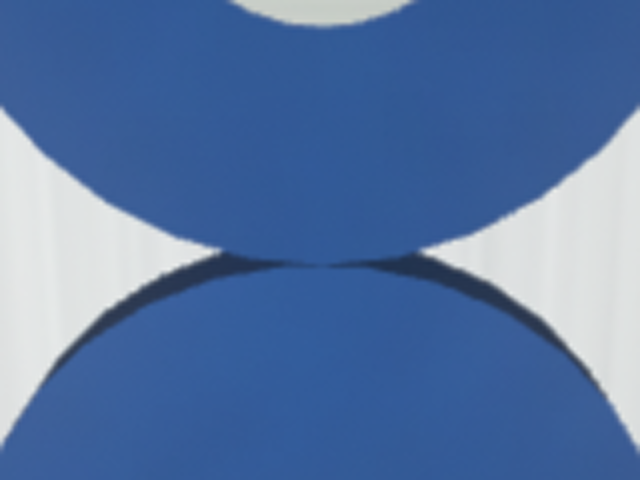

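```bash
python3 -m pendant '[[[0,0,0],[0.0005,0.0015,0],0.03],[[0,0,0],[0.0009,0.0028,0],0.03],[[0,0,0],[0.0009,0.0028,0],0.03]]'; python3 - <<'E'
from h import *
s=sensors.get_state();print('TCP',lane(s['ee_pos'][:2]),s['contact_force'],s['gripper_width'])
for n in ('wrist',): cv2.imwrite(f'pics/{n}15.png',cams.read_camera(n))
a=cv2.imread('pics/wrist15.png')
cv2.imwrite('pics/c15.png',cv2.resize(a[120:240,200:360],None,fx=4,fy=4,interpolation=cv2.INTER_CUBIC))
E
```

```text
time_s: 11.2
ee_pos: [0.6437, 0.0974, 0.0517]
eef_rot: [[0.949, -0.314, 0.004], [-0.314, -0.95, -0.002], [0.004, 0.0, -1.0]]
contact_force: [-9.9, -23.5, 10.0]
gripper_width: 0.403
TCP [(np.float64(0.5), np.float64(123.6))] [ -9.85632186 -23.45771355  10.02878447] 0.402767500619516
```

View pics/c15.png

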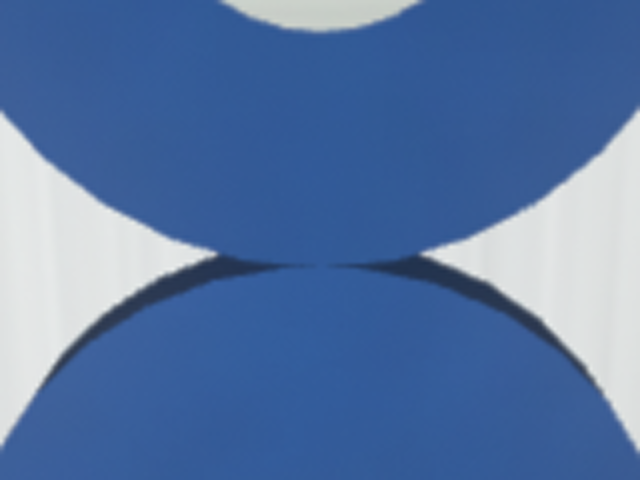

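```bash
python3 -m pendant '[[[0,0,0],[0,0,0],0.042],[[0,0,0],[0,0,0],0.055],[[0,0,0],[0,0,0],0.055],[[0,0,0],[0,0,0],0.055],[[0,0,0],[0,0,0.02],0.055],[[0,0,0],[0,0,0.05],0.055],[[0,0,0],[0,0,0.09],0.055],[[0,0,0],[0,0,0.1],0.055]]'; python3 - <<'E'
from h import *
s=sensors.get_state();print('TCP',lane(s['ee_pos'][:2]),s['contact_force'],s['gripper_width'])
for n in ('wrist','scene'): cv2.imwrite(f'pics/{n}16.png',cams.read_camera(n))
a=cv2.imread('pics/wrist16.png');b=cv2.imread('pics/scene16.png')[140:310,240:410]
cv2.imwrite('pics/c16.png',np.hstack([cv2.resize(a,(400,300)),cv2.resize(b,(400,400),interpolation=cv2.INTER_CUBIC)[100:400]]))
E
```

```text
time_s: 12.05
ee_pos: [0.645, 0.0978, 0.1563]
eef_rot: [[0.95, -0.313, 0.009], [-0.313, -0.95, -0.001], [0.009, -0.002, -1.0]]
contact_force: [0.4, 0.9, 0.3]
gripper_width: 0.642
TCP [(np.float64(1.7), np.float64(124.4))] [0.37221193 0.85636713 0.33443751] 0.6422211109911429
```

View pics/c16.png

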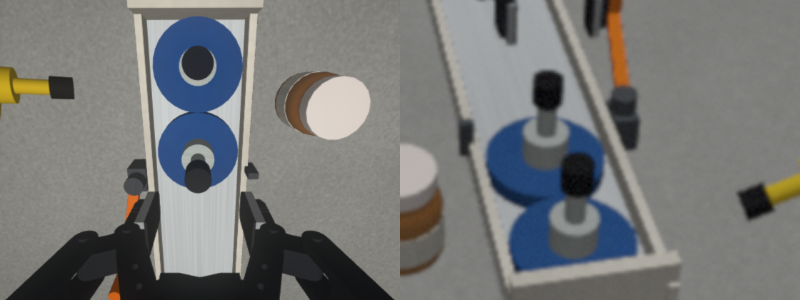

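View pics/wrist16.png

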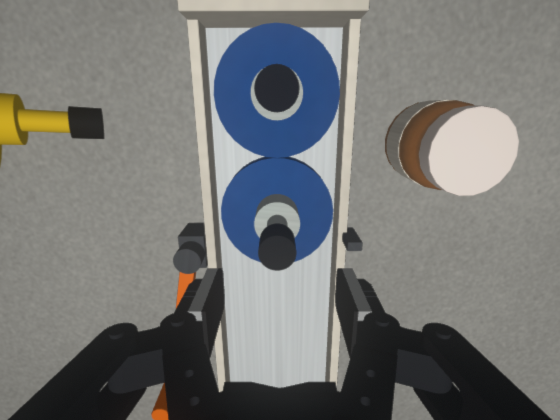

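```bash
python3 -m pendant '[[[0,0,-3],[-0.03,-0.025,0.01],0.055],[[0,0,-6],[-0.06,-0.05,0.01],0.045],[[0,0,-9],[-0.09,-0.075,0.01],0.035],[[0,0,-11],[-0.12,-0.1,0.01],0.032],[[0,0,-11],[-0.141,-0.121,0],0.032],[[0,0,-11],[-0.141,-0.121,0],0.032],[[0,0,-11],[-0.141,-0.121,0],0.032]]'; python3 - <<'E'
from h import *
s=sensors.get_state();print('TCP',lane(s['ee_pos'][:2]),s['contact_force'],s['gripper_width'])
for n in ('wrist','scene','top'): cv2.imwrite(f'pics/{n}17.png',cams.read_camera(n))
a=cv2.imread('pics/wrist17.png');b=cv2.imread('pics/scene17.png')[100:310,200:410]
cv2.imwrite('pics/c17.png',np.hstack([cv2.resize(a,(400,300)),cv2.resize(b,(400,400),interpolation=cv2.INTER_CUBIC)[50:350]]))
E
```

```text
time_s: 12.85
ee_pos: [0.503, -0.0234, 0.1527]
eef_rot: [[0.872, -0.49, 0.005], [-0.49, -0.872, -0.002], [0.006, -0.001, -1.0]]
contact_force: [0.4, 0.2, 0.6]
gripper_width: 0.375
TCP [(np.float64(-96.0), np.float64(-34.8))] [0.35680647 0.18062372 0.64463991] 0.3750706664878598
```

View pics/c17.png

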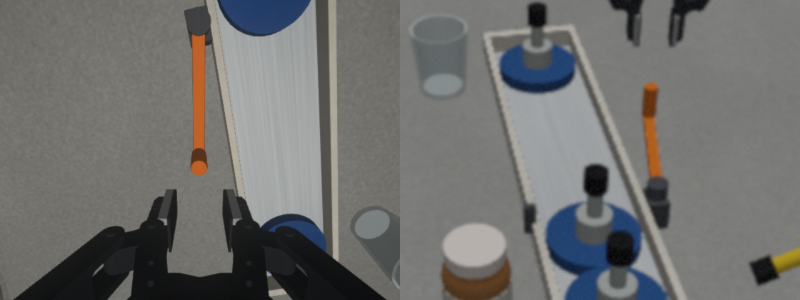

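View pics/wrist17.png

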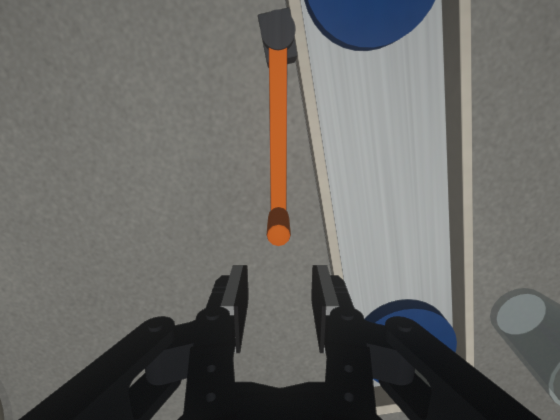

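```bash
python3 - <<'E'
from h import *
print(lane(cast('wrist',[(279,236)],.085)),lane(cast('wrist',[(278,30)],.05)))
t=cv2.imread('pics/top17.png')
cv2.imwrite('pics/t17.png',cv2.resize(t[140:280,150:410],None,fx=3,fy=3,interpolation=cv2.INTER_CUBIC))
hsv=cv2.cvtColor(t,cv2.COLOR_BGR2HSV)
m=cv2.inRange(hsv,(100,80,20),(130,255,255));m[:150]=0
for c in cv2.findContours(m,cv2.RETR_EXTERNAL,cv2.CHAIN_APPROX_NONE)[0]:
    if cv2.contourArea(c)<200: continue
    print(cv2.boundingRect(c))
E
```

```text
[(np.float64(-96.3), np.float64(-31.1))] [(np.float64(-72.1), np.float64(92.8))]
(345, 220, 38, 38)
(184, 166, 75, 51)
```

View pics/t17.png

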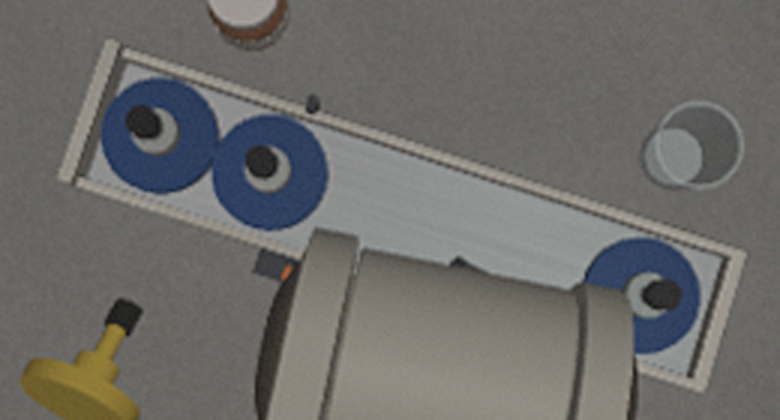

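```bash
python3 -m pendant '[[[0,0,0],[0.0006,0.0017,-0.03],0.032],[[0,0,0],[0.0006,0.0017,-0.055],0.032],[[0,0,0],[0.0006,0.0017,-0.073],0.028],[[0,0,0],[0.0006,0.0017,-0.073],0.022],[[0,0,0],[0.0006,0.0017,-0.073],0.022],[[0,0,0],[0.0006,0.0017,-0.073],0.022]]' 20; cat > arc.py <<'E'
from h import *
s=sensors.get_state();p=np.array(s['ee_pos']);R=np.array(s['eef_rot']);b=np.degrees(np.arctan2(R[1,0],R[0,0]))
H=C-.071*x+.087*y
d=p[:2]-H;th=np.degrees(np.arctan2(-d@y,d@x));print('TCP',lane(p[:2]),p[2],'r',np.linalg.norm(d),'theta',th,'bearing',b,'F',s['contact_force'],s['gripper_width'])
for t in list(np.arange(th-8,-1,-8))+[0,-2,-3]:
    q=H+.125*(np.cos(np.radians(t))*x-np.sin(np.radians(t))*y)-p[:2]
    print(round(t,1),'turn',round((72-t)-b,1),'shift',np.round(q,4))
E
python3 arc.py; python3 - <<'E'
from h import *
for n in ('wrist','scene'): cv2.imwrite(f'pics/{n}18.png',cams.read_camera(n))
a=cv2.imread('pics/wrist18.png');b=cv2.imread('pics/scene18.png')[100:310,200:410]
cv2.imwrite('pics/c18.png',np.hstack([cv2.resize(a,(400,300)),cv2.resize(b,(400,400),interpolation=cv2.INTER_CUBIC)[50:350]]))
E
```

```text
time_s: 13.6
ee_pos: [0.5052, -0.021, 0.0813]
eef_rot: [[0.873, -0.488, 0.008], [-0.488, -0.873, -0.003], [0.008, -0.001, -1.0]]
contact_force: [-0.4, 0.7, 0.3]
gripper_width: 0.26
TCP [(np.float64(-94.6), np.float64(-31.8))] 0.08131036551719292 r 0.1210795548017788 theta 101.25201229705557 bearing -29.20860640949029 F [-0.3651142   0.67918155  0.29480557] 0.25999488639385404
93.3 turn 8.0 shift [ 0.0139 -0.0109]
85.3 turn 16.0 shift [ 0.0305 -0.016 ]
77.3 turn 24.0 shift [ 0.0477 -0.0188]
69.3 turn 32.0 shift [ 0.0652 -0.0192]
61.3 turn 40.0 shift [ 0.0825 -0.0172]
53.3 turn 48.0 shift [ 0.0993 -0.0127]
45.3 turn 56.0 shift [ 0.1154 -0.006 ]
37.3 turn 64.0 shift [0.1304 0.0029]
29.3 turn 72.0 shift [0.144  0.0139]
21.3 turn 80.0 shift [0.156  0.0266]
13.3 turn 88.0 shift [0.166  0.0408]
5.3 turn 96.0 shift [0.174  0.0563]
0 turn 101.2 shift [0.178 0.067]
-2 turn 103.2 shift [0.1793 0.0712]
-3 turn 104.2 shift [0.1799 0.0733]
```

View pics/c18.png

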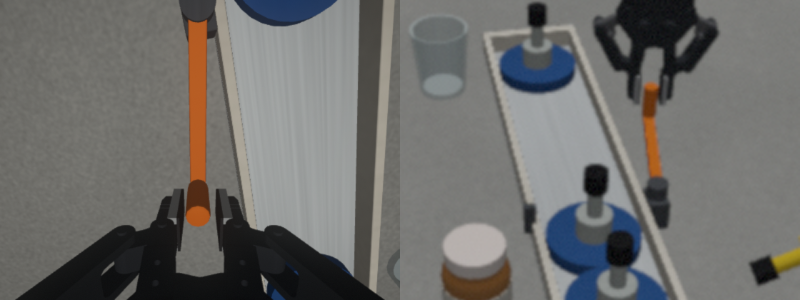

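```bash
python3 -m pendant '[[[0,0,4],[0.007,-0.006,0],0.022],[[0,0,8],[0.0139,-0.0109,0],0.022],[[0,0,16],[0.0305,-0.016,0],0.022],[[0,0,24],[0.0477,-0.0188,0],0.022],[[0,0,32],[0.0652,-0.0192,0],0.022],[[0,0,40],[0.0825,-0.0172,0],0.022],[[0,0,44],[0.091,-0.0152,0],0.022]]'; python3 arc.py; python3 - <<'E'
from h import *
for n in ('wrist','scene'): cv2.imwrite(f'pics/{n}19.png',cams.read_camera(n))
a=cv2.imread('pics/wrist19.png');b=cv2.imread('pics/scene19.png')[100:310,200:410]
cv2.imwrite('pics/c19.png',np.hstack([cv2.resize(a,(400,300)),cv2.resize(b,(400,400),interpolation=cv2.INTER_CUBIC)[50:350]]))
E
```

```text
time_s: 14.4
ee_pos: [0.5974, -0.0364, 0.0819]
eef_rot: [[0.965, 0.26, 0.009], [0.26, -0.966, 0.003], [0.009, -0.001, -1.0]]
contact_force: [-0.7, -0.8, -0.6]
gripper_width: 0.259
TCP [(np.float64(-2.1), np.float64(-18.0))] 0.0818951777135784 r 0.1255253917705246 theta 56.73658163738859 bearing 15.08809414248574 F [-0.71448758 -0.78832648 -0.57460881] 0.2593402285973628
48.7 turn 8.2 shift [0.0163 0.0063]
40.7 turn 16.2 shift [0.0318 0.0143]
32.7 turn 24.2 shift [0.0461 0.0243]
24.7 turn 32.2 shift [0.0588 0.0363]
16.7 turn 40.2 shift [0.0697 0.0499]
8.7 turn 48.2 shift [0.0786 0.0649]
0.7 turn 56.2 shift [0.0853 0.0809]
0 turn 56.9 shift [0.0858 0.0825]
-2 turn 58.9 shift [0.0871 0.0866]
-3 turn 59.9 shift [0.0877 0.0887]
```

View pics/c19.png

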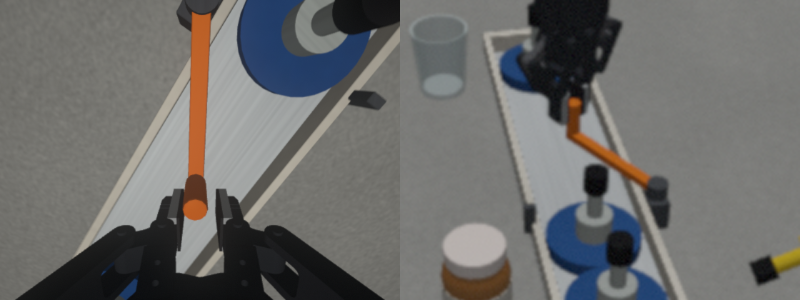

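```bash
python3 -m pendant '[[[0,0,4],[0.008,0.003,0],0.022],[[0,0,8],[0.0163,0.0063,0],0.022],[[0,0,16],[0.0318,0.0143,0],0.022],[[0,0,24],[0.0461,0.0243,0],0.022],[[0,0,32],[0.0588,0.0363,0],0.022],[[0,0,40],[0.0697,0.0499,0],0.022],[[0,0,46],[0.076,0.06,0],0.022],[[0,0,48],[0.0786,0.0649,0],0.022]]'; python3 arc.py; python3 - <<'E'
from h import *
for n in ('wrist','scene'): cv2.imwrite(f'pics/{n}20.png',cams.read_camera(n))
a=cv2.imread('pics/wrist20.png');b=cv2.imread('pics/scene20.png')[100:310,200:410]
cv2.imwrite('pics/c20.png',np.hstack([cv2.resize(a,(400,300)),cv2.resize(b,(400,400),interpolation=cv2.INTER_CUBIC)[50:350]]))
E
```

```text
time_s: 15.3
ee_pos: [0.6757, 0.0293, 0.0821]
eef_rot: [[0.455, 0.891, 0.003], [0.89, -0.455, 0.008], [0.009, -0.001, -1.0]]
contact_force: [-0.5, -1.3, 0.7]
gripper_width: 0.256
TCP [(np.float64(52.0), np.float64(68.8))] 0.08206308337967644 r 0.124317831994623 theta 8.429872738523901 bearing 62.93724299457557 F [-0.45161826 -1.34961932  0.67111413] 0.2559173157985443
0.4 turn 8.6 shift [0.0073 0.0158]
0 turn 9.1 shift [0.0076 0.0167]
-2 turn 11.1 shift [0.0088 0.0209]
-3 turn 12.1 shift [0.0094 0.023 ]
```

View pics/c20.png

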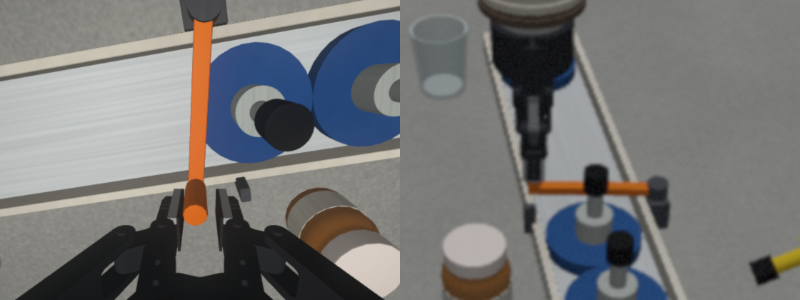

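```bash
python3 - <<'E'
from h import *
a=cv2.imread('pics/wrist20.png')[200:340,220:400];b=cv2.imread('pics/scene20.png')[180:260,240:343]
cv2.imwrite('pics/c21.png',np.hstack([cv2.resize(a,(386,300),interpolation=cv2.INTER_CUBIC),cv2.resize(b,(386,300),interpolation=cv2.INTER_CUBIC)]))
E
```

```text
(no output)
```

View pics/c21.png

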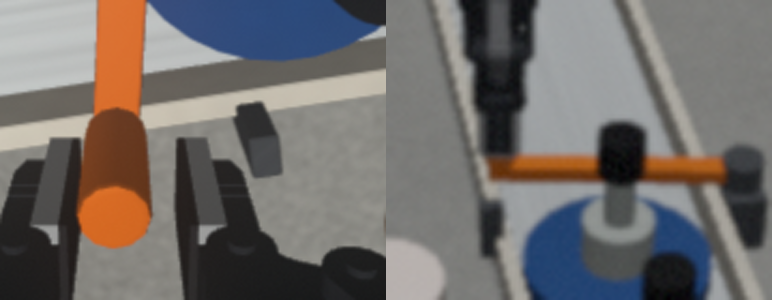

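```bash
python3 - <<'E'
from h import *
for w in ((343,272),(343,280),(341,264)): print(tri('scene',(267.8,234.5),'wrist',w))
print(tri('scene',(267.8,247),'wrist',(336,249)))
E
```

```text
([(np.float64(60.8), np.float64(103.2))], np.float64(49.2), np.float64(0.5))
([(np.float64(62.6), np.float64(103.4))], np.float64(51.0), np.float64(3.6))
([(np.float64(58.9), np.float64(102.2))], np.float64(46.8), np.float64(4.4))
([(np.float64(61.1), np.float64(104.5))], np.float64(19.0), np.float64(1.0))
```

```bash
python3 -m pendant '[[[0,0,4],[0.0036,0.0078,0],0.022],[[0,0,8],[0.0073,0.0158,0],0.022],[[0,0,9],[0.008,0.0185,0],0.022],[[0,0,9],[0.0086,0.0205,0],0.022],[[0,0,9],[0.0086,0.0205,0],0.022]]'; python3 arc.py; python3 - <<'E'
from h import *
for n in ('wrist','scene'): cv2.imwrite(f'pics/{n}22.png',cams.read_camera(n))
a=cv2.imread('pics/wrist22.png');b=cv2.imread('pics/scene22.png')[100:310,200:410]
cv2.imwrite('pics/c22.png',np.hstack([cv2.resize(a,(400,300)),cv2.resize(b,(400,400),interpolation=cv2.INTER_CUBIC)[50:350]]))
E
```

```text
time_s: 15.9
ee_pos: [0.6838, 0.0493, 0.082]
eef_rot: [[0.316, 0.949, 0.002], [0.949, -0.316, 0.009], [0.009, -0.001, -1.0]]
contact_force: [-0.0, 0.1, 0.0]
gripper_width: 0.26
TCP [(np.float64(53.5), np.float64(90.3))] 0.08201098806816959 r 0.12457314238292064 theta -1.5188739627112733 bearing 71.58269943978443 F [-0.03903926  0.08763623  0.01861258] 0.2596986072129294
0 turn 0.4 shift [-0.0006 -0.0033]
-2 turn 2.4 shift [0.0007 0.0009]
-3 turn 3.4 shift [0.0013 0.003 ]
```

View pics/c22.png

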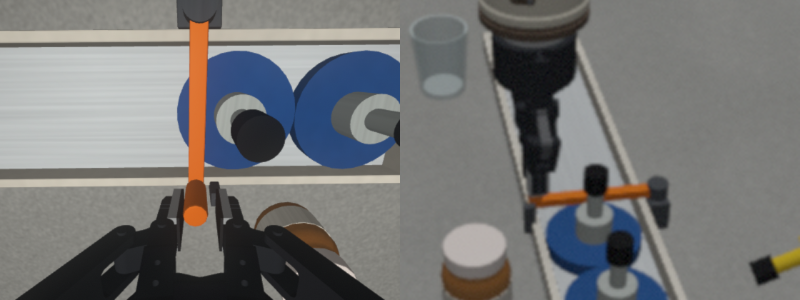

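```bash
python3 -m pendant '[[[0,0,0],[0.0005,0.0014,0],0.022],[[0,0,0],[0.001,0.003,0],0.022],[[0,0,0],[0.0014,0.0043,0],0.022],[[0,0,0],[0.0018,0.0055,0],0.022],[[0,0,0],[0.0018,0.0055,0],0.022]]'; python3 arc.py; python3 - <<'E'
from h import *
for n in ('wrist','scene'): cv2.imwrite(f'pics/{n}23.png',cams.read_camera(n))
a=cv2.imread('pics/wrist23.png');b=cv2.imread('pics/scene23.png')[100:310,200:410]
cv2.imwrite('pics/c23.png',np.hstack([cv2.resize(a,(400,300)),cv2.resize(b,(400,400),interpolation=cv2.INTER_CUBIC)[50:350]]))
E
```

```text
time_s: 16.5
ee_pos: [0.6854, 0.0537, 0.082]
eef_rot: [[0.315, 0.949, 0.001], [0.949, -0.315, 0.007], [0.007, -0.001, -1.0]]
contact_force: [-3.7, -10.7, 2.5]
gripper_width: 0.255
TCP [(np.float64(53.7), np.float64(94.9))] 0.08196510343538958 r 0.1249211722520344 theta -3.637322469019938 bearing 71.6111621701313 F [ -3.69053297 -10.71627922   2.54724168] 0.2552739264858863
0 turn 0.4 shift [-0.0021 -0.0076]
-2 turn 2.4 shift [-0.0009 -0.0035]
-3 turn 3.4 shift [-0.0003 -0.0014]
```

View pics/c23.png

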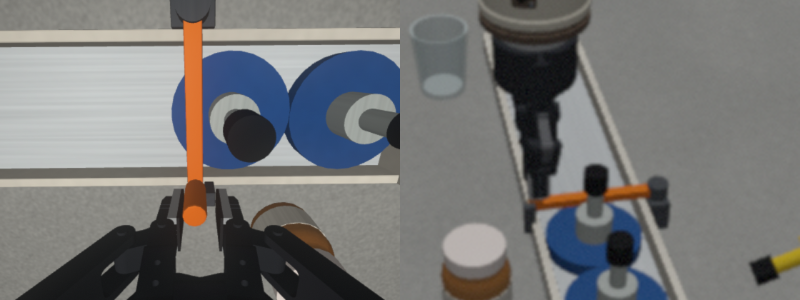

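```bash
python3 -m pendant '[[[0,0,0],[0,0,0],0.03],[[0,0,0],[0,0,0],0.036],[[0,0,0],[0,0,0],0.036],[[0,0,0],[0,0,0.02],0.036],[[0,0,0],[0,0,0.05],0.036],[[0,0,0],[0,0,0.09],0.036],[[0,0,0],[-0.03,-0.03,0.12],0.036],[[0,0,0],[-0.06,-0.06,0.13],0.036]]'; python3 - <<'E'
from h import *
for n in ('wrist','scene','top'): cv2.imwrite(f'pics/{n}24.png',cams.read_camera(n))
print(sensors.get_state()['contact_force'])
E
```

```text
time_s: 17.4
ee_pos: [0.6257, -0.0062, 0.2148]
eef_rot: [[0.314, 0.949, 0.005], [0.949, -0.314, 0.007], [0.008, 0.002, -1.0]]
contact_force: [0.9, -1.3, -0.1]
gripper_width: 0.423
[-0.04851833  0.03929659 -0.25319113]
```

View pics/wrist24.png

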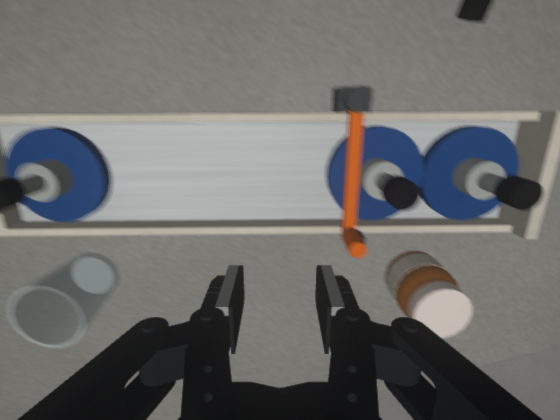

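View pics/scene24.png

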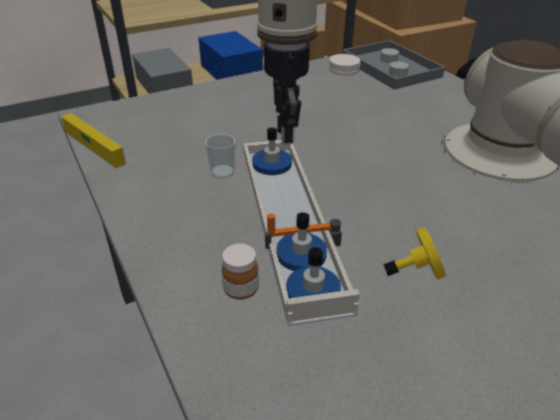

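```bash
python3 -m pendant '[[[0,0,0],[-0.03,-0.04,0.01],0.036],[[0,0,0],[-0.06,-0.08,0.02],0.036],[[0,0,0],[-0.09,-0.12,0.03],0.036],[[0,0,0],[-0.12,-0.16,0.04],0.036],[[0,0,0],[-0.13,-0.19,0.04],0.036],[[0,0,0],[-0.13,-0.19,0.04],0.036],[[0,0,0],[-0.13,-0.19,0.04],0.036],[[0,0,0],[-0.13,-0.19,0.04],0.036]]'; python3 - <<'E'
from h import *
for n in ('scene','top'): cv2.imwrite(f'pics/{n}25.png',cams.read_camera(n))
t=cv2.imread('pics/top25.png')
cv2.imwrite('pics/t25.png',cv2.resize(t[140:280,150:350],None,fx=4,fy=4,interpolation=cv2.INTER_CUBIC))
t=cv2.imread('pics/scene25.png')
cv2.imwrite('pics/s25.png',cv2.resize(t[190:310,235:375],None,fx=5,fy=5,interpolation=cv2.INTER_CUBIC))
E
```

```text
time_s: 18.35
ee_pos: [0.4953, -0.1967, 0.2532]
eef_rot: [[0.316, 0.949, 0.003], [0.949, -0.316, 0.007], [0.008, 0.0, -1.0]]
contact_force: [-0.6, 0.3, 0.3]
gripper_width: 0.421
```

View pics/t25.png

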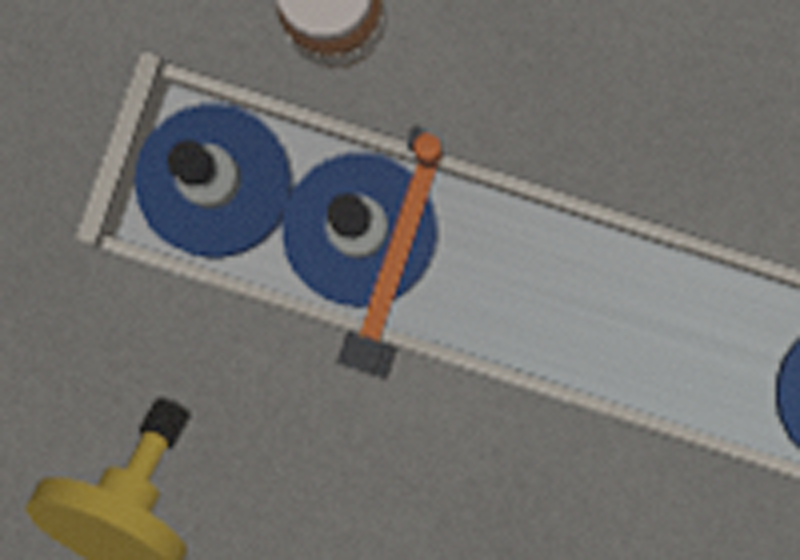

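View pics/s25.png

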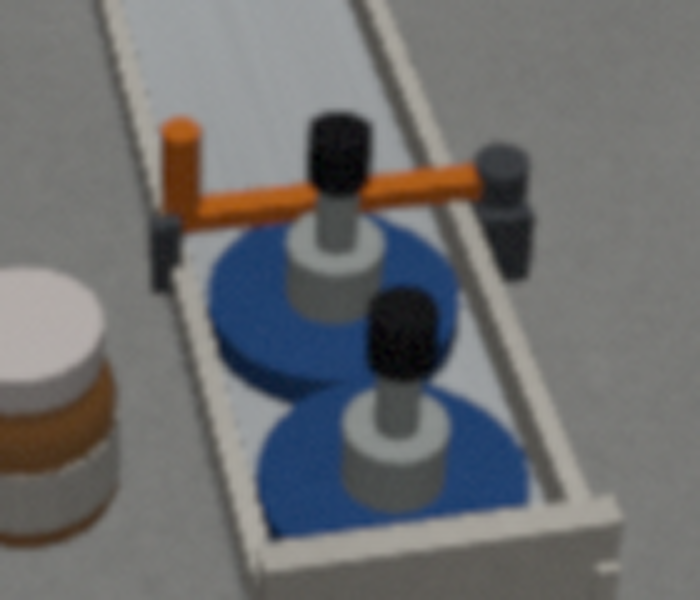

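```bash
python3 - <<'E'
from h import *
f=lambda a,b:((a+.5)/4+150,(b+.5)/4+140)
P=cast('top',[f(371,338),f(425,170)],.047);d=(P[1]-P[0])[:2];print('theta',np.degrees(np.arctan2(-d@y,d@x)))
print('post',lane(cast('top',[f(427,148)],.085)),tri('scene',(235+181/5,190+127/5),'top',f(427,148)))
def discs(fn):
    t=cv2.imread(fn);hsv=cv2.cvtColor(t,cv2.COLOR_BGR2HSV);m=cv2.inRange(hsv,(100,80,20),(130,255,255));m[:150]=0
    m[:,240:270] if 0 else None
    return m
for fn in ('pics/top0.png','pics/top25.png'):
    t=cv2.imread(fn);g=cv2.resize(t,None,fx=4,fy=4,interpolation=cv2.INTER_CUBIC);m=discs(fn);M=cv2.inRange(cv2.cvtColor(g,cv2.COLOR_BGR2HSV),(100,80,20),(130,255,255))
    c=cv2.HoughCircles(cv2.GaussianBlur(M,(7,7),2),cv2.HOUGH_GRADIENT,1.0,100,param1=100,param2=15,minRadius=70,maxRadius=84)
    if c is not None:
        for u,v,r in c[0]:
            p=((u-1.5)/4,(v-1.5)/4); L=lane(cast('top',[p],.021))[0]
            if abs(L[0])<20: print(fn,L,r)
E
```

```text
theta -0.8086813423686544
post [(np.float64(51.8), np.float64(88.4))] ([(np.float64(52.1), np.float64(88.7))], np.float64(82.1), np.float64(0.3))
pics/top0.png (np.float64(0.3), np.float64(213.2)) 76.7
pics/top0.png (np.float64(-0.8), np.float64(-201.9)) 76.5
pics/top25.png (np.float64(-0.3), np.float64(215.0)) 77.0
pics/top25.png (np.float64(-0.8), np.float64(-201.9)) 76.5
pics/top25.png (np.float64(0.8), np.float64(119.1)) 76.0
```

```bash
python3 - <<'E'
from h import *
f=lambda a,b:((a+.5)/4+150,(b+.5)/4+140)
print('knob tops now',lane(cast('top',[f(187,161),f(347,214)],.099)))
g=lambda a,b:(235+a/5,190+b/5)
print('scene knob tops',lane(cast('scene',[g(402,302),g(340,126)],.099)))
a=cv2.imread('pics/top0.png')[150:230,160:260];b=cv2.imread('pics/top25.png')[150:230,160:260]
cv2.imwrite('pics/cmp.png',np.hstack([cv2.resize(i,(400,320),interpolation=cv2.INTER_CUBIC) for i in (a,b)]))
print(sensors.get_state()['time_s'],sensors.get_state()['dq'])
E
```

```text
knob tops now [(np.float64(-0.1), np.float64(214.2)), (np.float64(-0.2), np.float64(118.3))]
scene knob tops [(np.float64(0.1), np.float64(213.7)), (np.float64(-0.6), np.float64(119.3))]
18.45 [ 0.01031226 -0.21647396  0.04956116 -0.09666155  0.02854388 -0.13749065]
```

View pics/cmp.png

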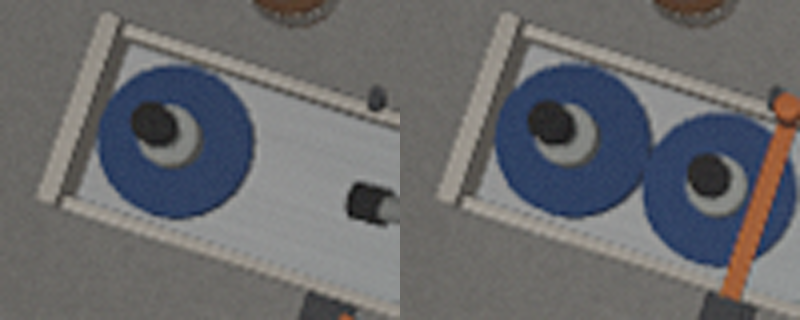

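```bash
python3 -c "
from station import manip
print(manip.job_done())"
```

```text
the job is handed in; nothing more can be done
None
```

The job is handed in, about 18.5 s on the robot's clock. The fallen head stands on its disc against the head at the end stop, and the keeper bar is shut behind it.

**What I did:** I tipped the head up with open fingers pushing on its disc. I then gripped its hub lightly, slid it along the lane until the discs met, and swung the keeper bar round by its post.

**First tipping try:** It failed. One finger rode up onto the disc rim, which pressed with about 33 N and turned the head about 15° in its lane. I backed off, lined the tool up with the head and went lower, and the second try worked.

**Last checks:**
- **Disc contact:** the two disc centres are 95.9 mm apart in the top view, against 96 mm when touching. I pushed until the force reached about 25 N, and both heads stand upright.
- **Keeper bar:** it stopped hard at about 11 N and looks up against the catch. The picture gives its angle as -0.8°, where 0 is shut, which is within measuring error.
- **Head at the end stop:** it measured about 1.8 mm closer to the stop than at the start, which probably means my push closed a small gap there.
- **Other head, beaker and jar:** the other standing head's position did not change. The beaker and jar are still standing and look unmoved, but I did not measure them. Nothing fell, and the gripper was clear of everything at hand-in.

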